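# Lay out the sharpening stones from the pile

## Robot

A 7-joint arm with a two-finger parallel gripper is mounted at the origin on the work surface. World frame = base frame: x ahead of the robot, y to its left, z up, the work surface at z = 0. Lengths are in m, angles in rad, forces in N, time in s.
With the tool pointing down it reaches from about 0.4 to 0.925 m from the base axis. Payload 4.1 kg.
Tool frame: the origin (TCP) lies midway between the tips of the shut fingers; the grasp point (between the pads) lies behind it (arm.hold_point_z is the z of the grasp point in the tool frame, in m); z points along the fingers, y is the direction in which the jaws open and shut (so a half turn about z gives the same grasp; the last joint's range is limited). The gripper opens to 85 mm and grips with 20 to 120 N. Pads are 22 mm wide; open, the fingers measure 114 mm over their backs; the gripper's body (76 mm by 85 mm) begins 54 mm behind the grasp point. The pads swing forward as they close: fully open they stand 13 mm farther back than shut.
Start: joints at [-1.437, 0.398, 0.045, 1.537, -0.019, 1.207, -0.051], TCP at [0.15, 0.633, 0.209] pointing down, gripper open.
Joint ranges: [-2.82, 2.82], [-0.49, 2.23], [-1.37, 1.46], [0, 2.46], [-1.36, 4.5], [0.23, 2], [-2.94, 2.94]. Speed limits (rad/s): [2.57, 2.57, 3.14, 3.14, 3.14, 3.14, 3.14].

## Interface

Orientations are given as a rotation vector (axis times angle).
In Python, from workcell import monitor, vision, sign_off, arm gives the robot as it stands. The module is installed in compiled form; this text tells all that it offers.
- The arm moves only by the shell command python3 -m inch 'ROWS' [OPENING]. ROWS is text: rows parted by semicolons, each of 6 numbers parted by spaces: the shift along the tool's x, y, z in mm, then the turn, a rotation vector about the tool's x, y, z in degrees. A call has 1 to 20 rows; each row is the pose to reach, as a shift and turn from the pose commanded when the call began, along the tool's axes at that moment; what a row does not reach only later rows make up. A row lasts 1/8 s, in which the tool goes at most 62.5 mm and 10.7 degrees, less where a joint would pass 70% of its speed; a pose out of reach is approached as far as the arm can. A call with a gripper value outside its range is refused whole. OPENING is the finger opening in mm, from 0 to 85.4, set as the call begins (- or left out, the last holds). The fingers move at their own pace and stop on an object; the grip force is fixed at half the most. Time passes only in rows, so rows that repeat a pose let the fingers close. It gives the time, the measured TCP pose, the force and the opening at its end, in the units of the state.
- monitor.observe(): the state, without advancing time (a new reading comes with each control period).
- vision.capture(name): name is "scene" or "side" or "wrist"; returns the picture (420x560x3 uint8, red, green, blue); there is no depth.
- vision.camera_params(name): a dict with "fx", "fy", "cx", "cy" (pixels), "k1" (the pictures are not rectified: a ray, as slopes to the right and down, at radius r is drawn at 1 + k1 r^2 times it, then the intrinsics apply), "rvec" (rotation vector, rad) and "tvec" (3), from world to camera coordinates, as OpenCV has them. Camera axes: x right, y down, z forward; pixel columns grow to the right and rows downward; lengths in m; the calibration is good to about 2 mm. A picture is of the moment at which its call begins: read the wrist's pose just before it. camera_params takes no time and is no camera call; for the wrist camera it gives the pose at the moment of the call.
- sign_off(): hands the job in, once; it reports no verdict.
The state is a dict: "time": time; "joint_pos": joint angles; "qd": joint speeds; "effort": joint torques, N m; "tcp_pos": TCP position; "tool_rot": TCP orientation; "ft_force": force on the tool from outside, world axes, zero at the start; "moment": the same for the moment, N m; "grip_width": finger opening in m.
Only numpy, scipy, OpenCV 4.12 (cv2) and the standard library are available. Lean on these libraries where they do the work, as an engineer would, in place of code of your own. Each camera call takes 0.05 s, during which the arm holds its last target. There are 200 camera calls.

## Task

Take the pile of three sharpening stones and the strop apart and lay each one in the holder whose pad has its colour (the strop goes on the green pad), upright as it was, flat on the pad, centred and lengthwise between the two end stops, so that the station is ready for honing. The stones are brittle: do not drop them or knock them off the pile. Leave the hand plane and the oil bottle where they stand.

Things in the scene. Friction and masses are not known exactly. Their poses are not given: they have to be found in the camera images.
- strop: Strop, the top of the pile at the start: a brown wooden block with a green upper face, 130 mm long (its x axis), 45 mm wide (its y axis), 25 mm thick; origin at the centre of its underside, z up. The two ways round are alike. About 0.14 kg. Each block of the pile lies flat and centred on the one below, turned about 45 degrees from it; the pile is 100 mm high.
- stone_white: White sharpening stone, second from the top of the pile, 130 mm long (its x axis), 45 mm wide (its y axis), 25 mm thick; origin at the centre of its underside, z up. The two ways round are alike. About 0.34 kg.
- stone_blue: Blue sharpening stone, third from the top of the pile, 130 mm long (its x axis), 45 mm wide (its y axis), 25 mm thick; origin at the centre of its underside, z up. The two ways round are alike. About 0.34 kg.
- stone_brown: Red-brown sharpening stone, the lowest of the pile, flat on the bench, 130 mm long (its x axis), 45 mm wide (its y axis), 25 mm thick; origin at the centre of its underside, z up. The two ways round are alike. About 0.34 kg.
- holder_green: Stone holder fixed to the bench: dark wooden base 164 mm long (its x axis), 60 mm wide (its y axis), with a green pad, its top 10 mm above the bench, between two end stops. The stops are 10 mm thick, stand 8 mm above the pad and leave 144 mm between them along x; the long sides are open. Origin at bench level under the centre of the pad, z up.
- holder_white: Stone holder fixed to the bench: dark wooden base 164 mm long (its x axis), 60 mm wide (its y axis), with a white pad, its top 10 mm above the bench, between two end stops. The stops are 10 mm thick, stand 8 mm above the pad and leave 144 mm between them along x; the long sides are open. Origin at bench level under the centre of the pad, z up.
- holder_blue: Stone holder fixed to the bench: dark wooden base 164 mm long (its x axis), 60 mm wide (its y axis), with a blue pad, its top 10 mm above the bench, between two end stops. The stops are 10 mm thick, stand 8 mm above the pad and leave 144 mm between them along x; the long sides are open. Origin at bench level under the centre of the pad, z up.
- holder_brown: Stone holder fixed to the bench: dark wooden base 164 mm long (its x axis), 60 mm wide (its y axis), with a red-brown pad, its top 10 mm above the bench, between two end stops. The stops are 10 mm thick, stand 8 mm above the pad and leave 144 mm between them along x; the long sides are open. Origin at bench level under the centre of the pad, z up.
- plane: Bystander: black and steel hand plane standing on its sole at the robot's right (-y), 245 mm long (its x axis), 62 mm wide, about 115 mm high; origin at the centre of its sole.
- oil_bottle: Bystander: amber oil bottle with a black cap at the robot's left (+y), 52 mm across, 130 mm high; origin at the centre of its foot.
Things that resemble listed ones, but are neither listed nor needed, are in the scene too. What is shaped like the stone_blue but purple is not meant.

How it is judged:
At the end, for the whole second after the job is handed in: Each block is released and at rest in the holder of its colour: top up, flat on the pad (underside 7 to 13 mm above the bench, tilt under 0.06 rad), its centre within 10 mm along and 12 mm across of the holder's, its length within 0.17 rad of the holder's, either way round (x of stone_brown in the frame of holder_brown between -0.01 and 0.01 m and y of stone_brown in the frame of holder_brown between -0.012 and 0.012 m and z of stone_brown in the frame of holder_brown between 0.007 and 0.013 m and angle between the x axis of stone_brown and the x axis of holder_brown, either way round below 0.17 rad and angle between each of stone_brown, stone_blue, stone_white, strop's own z axis and vertical below 0.06 rad and linear speed of each of stone_brown, stone_blue, stone_white, strop below 0.02 m/s and angular speed of each of stone_brown, stone_blue, stone_white, strop below 0.1 rad/s and contact force between each of stone_brown, stone_blue, stone_white, strop and the fingers below 0.1 N and x of stone_blue in the frame of holder_blue between -0.01 and 0.01 m and y of stone_blue in the frame of holder_blue between -0.012 and 0.012 m and z of stone_blue in the frame of holder_blue between 0.007 and 0.013 m and angle between the x axis of stone_blue and the x axis of holder_blue, either way round below 0.17 rad and x of stone_white in the frame of holder_white between -0.01 and 0.01 m and y of stone_white in the frame of holder_white between -0.012 and 0.012 m and z of stone_white in the frame of holder_white between 0.007 and 0.013 m and angle between the x axis of stone_white and the x axis of holder_white, either way round below 0.17 rad and x of strop in the frame of holder_green between -0.01 and 0.01 m and y of strop in the frame of holder_green between -0.012 and 0.012 m and z of strop in the frame of holder_green between 0.007 and 0.013 m and angle between the x axis of strop and the x axis of holder_green, either way round below 0.17 rad); the robot touches nothing.
It fails at once if a stone or the strop is dropped or knocked down: it moves faster than 0.6 m/s with no finger on it ((linear speed of stone_brown above 0.6 m/s and contact force between stone_brown and the fingers below 0.05 N) or (linear speed of stone_blue above 0.6 m/s and contact force between stone_blue and the fingers below 0.05 N) or (linear speed of stone_white above 0.6 m/s and contact force between stone_white and the fingers below 0.05 N) or (linear speed of strop above 0.6 m/s and contact force between strop and the fingers below 0.05 N)).
It fails at once if the plane is shifted by more than 20 mm (distance of plane from where it was at the start of the episode above 0.02 m).
It fails at once if the oil bottle is shifted by more than 20 mm (distance of oil_bottle from where it was at the start of the episode above 0.02 m).
It also fails if it takes over 112 s, if anything falls off the work surface, if the arm or the gripper's body presses on something with over 40 N, if the wrist force passes 120 N, or if a joint passes its speed limit or range.

## Working session

There is one attempt and no reset: what is moved stays moved. The work goes in short steps, Python scripts to look and compute and a shell command to move; the robot and the scene stay as the last step left them, time stands still between calls to the robot, and variables do not carry over. Pictures are saved under pics/ and viewed, about 12 in all and at most 16, crops included, and the job is handed in when it is done.

```bash
mkdir -p pics; ls; python3 - <<'E'
from workcell import monitor, vision, arm
import cv2,numpy as np
s=monitor.observe()
print({k:np.round(v,4).tolist() for k,v in s.items()}, arm.hold_point_z)
for n in ("scene","side","wrist"):
    im=vision.capture(n); cv2.imwrite(f"pics/{n}0.png",im[:,:,::-1]); print(n,vision.camera_params(n))
E
```

```text
pics
{'time': 0.0, 'joint_pos': [-1.437, 0.3992, 0.0451, 1.5379, -0.0187, 1.2069, -0.0507], 'qd': [-0.0007, -0.0009, 0.0003, 0.0013, -0.0006, 0.0004, -0.0012], 'effort': [0.0003, -47.5125, 1.3648, -25.4225, 0.0116, 0.0097, 0.0], 'tcp_pos': [0.1498, 0.6318, 0.2078], 'tool_rot': [-0.3648, -3.1203, 0.0031], 'ft_force': [0.2012, -0.1285, 0.6526], 'moment': [-0.0326, -0.024, -0.0413], 'grip_width': 0.0857} -0.0187
scene {'fx': 475.9545895883558, 'fy': 475.9545895883558, 'cx': 289.11776578886514, 'cy': 208.3833421007905, 'k1': -0.05047167795784913, 'rvec': array([ 1.48923638,  1.88975799, -0.96359977]), 'tvec': array([ 0.09420547, -0.20224922,  1.70122101])}
side {'fx': 447.59883330218923, 'fy': 447.59883330218923, 'cx': 276.3876131625302, 'cy': 206.55697662639756, 'k1': -0.11751348152407114, 'rvec': array([ 0.58309628,  2.52507176, -1.34187697]), 'tvec': array([ 0.41493631, -0.05580256,  1.49079887])}
wrist {'fx': 377.55867501758274, 'fy': 377.55867501758274, 'cx': 273.4946060045432, 'cy': 204.91927325201002, 'k1': -0.050734060551819934, 'rvec': array([-2.25698807, -1.78290462, -0.28504421]), 'tvec': array([-0.6491567 , -0.04046005,  0.38078255])}
```

View pics/scene0.png

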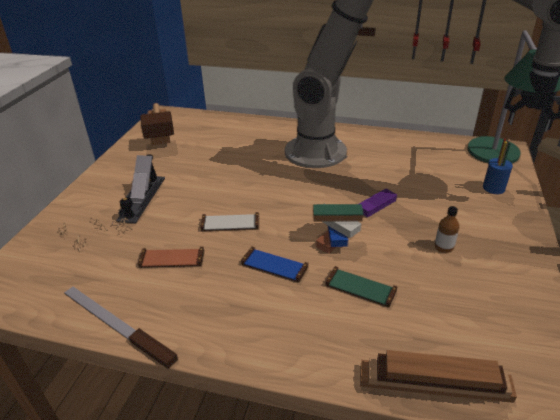

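View pics/side0.png

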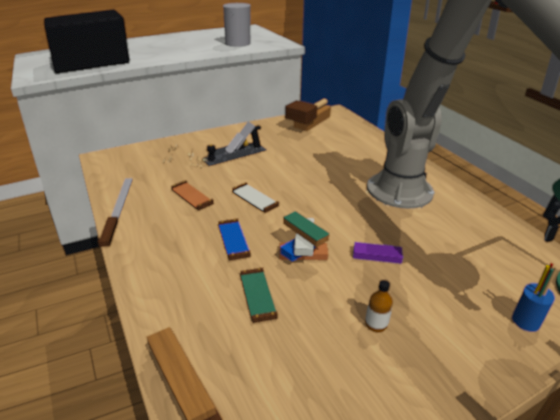

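The scene view shows the pads: white (230,222), brown (171,257), blue (275,264) and green (361,287). The pile is at (338,225) with the strop top at (338,212), the purple decoy at (378,203) and the bottle at (447,232). The side view agrees: the strop is at (305,228) and the green pad at (258,294).

```bash
cat > h.py <<'E'
import cv2,numpy as np
from workcell import monitor, vision, arm
from scipy.spatial.transform import Rotation as R
def ray(P,uv,z):
    K=np.array([[P['fx'],0,P['cx']],[0,P['fy'],P['cy']],[0,0,1]])
    n=cv2.undistortPoints(np.float64(uv).reshape(-1,1,2),K,np.array([P['k1'],0,0,0.]))[:,0]
    M=cv2.Rodrigues(P['rvec'])[0]; C=-M.T@P['tvec']
    d=np.c_[n,np.ones(len(n))]@M
    return (C+d*((z-C[2])/d[:,2])[:,None])[:,:2]
def masks(im):
    h=cv2.cvtColor(im,cv2.COLOR_RGB2HSV).astype(int); H,S,V=h[...,0],h[...,1],h[...,2]
    return dict(green=(H>60)&(H<95)&(S>80)&(V>25), white=(S<70)&(V>130),
      blue=(H>105)&(H<124)&(S>150)&(V>70), brown=((H<9)|(H>174))&(S>120)&(V>90), purple=(H>127)&(H<150)&(S>120))
def rects(P,m,z,amin=60,box=None):
    m=m.astype(np.uint8)
    if box: k=np.zeros_like(m); k[box[1]:box[3],box[0]:box[2]]=1; m=m*k
    out=[]
    for c in cv2.findContours(m,cv2.RETR_EXTERNAL,cv2.CHAIN_APPROX_NONE)[0]:
        if cv2.contourArea(c)<amin: continue
        w=ray(P,c[:,0],z)*1000
        (x,y),(a,b),t=cv2.minAreaRect(w.astype(np.float32))
        if a<b: a,b,t=b,a,t+90
        if a>400: continue
        out.append((c[:,0].mean(0).round().astype(int).tolist(),round(x,1),round(y,1),round(a,1),round(b,1),round((t+90)%180-90,1)))
    return out
E
python3 - <<'E'
from h import *
for n in ("scene","side"):
    im=cv2.imread(f"pics/{n}0.png")[:,:,::-1]; P=vision.camera_params(n)
    b=(120,140,460,320) if n=="scene" else (160,160,420,340)
    for k,m in masks(im).items():
        for z in ((.01,.1) if k=='green' else (.01,.025) if k=="purple" else (.01,)):
            print(n,k,z,rects(P,m,z,box=b))
E
```

```text
scene green 0.01 [([361, 287], 632.3, 237.5, 139.8, 57.4, 77.7), ([338, 209], 336.2, 134.5, 140.2, 44.5, -77.2)]
scene green 0.1 [([361, 287], 720.8, 242.0, 124.9, 51.3, 77.7), ([338, 209], 456.2, 149.9, 125.2, 39.8, -77.2)]
scene white 0.01 [([348, 224], 406.5, 176.7, 68.0, 36.1, -77.2), ([229, 221], 460.2, -160.9, 138.6, 60.2, -73.5)]
scene blue 0.01 [([274, 264], 603.5, 10.8, 139.9, 57.9, 79.7), ([338, 239], 462.1, 155.9, 64.8, 43.3, 15.3)]
scene brown 0.01 []
scene purple 0.01 [([378, 202], 270.7, 242.7, 147.9, 60.1, -35.3)]
scene purple 0.025 [([378, 202], 291.8, 243.3, 145.2, 59.0, -35.3)]
side green 0.01 [([257, 293], 632.1, 235.8, 135.0, 56.1, 76.9), ([306, 226], 393.9, 47.6, 141.4, 47.2, -76.7)]
side green 0.1 [([257, 293], 668.2, 319.2, 119.3, 49.6, 76.9), ([306, 226], 457.8, 153.0, 124.9, 41.7, -76.7)]
side white 0.01 [([381, 319], 413.4, 438.3, 61.4, 36.2, 43.7), ([302, 246], 440.8, 123.2, 91.0, 46.7, 61.7), ([254, 196], 463.1, -159.6, 143.4, 64.5, -73.5)]
side blue 0.01 [([289, 250], 490.7, 127.1, 83.7, 40.1, 70.8), ([233, 238], 604.4, 8.0, 134.1, 56.3, 80.0)]
side brown 0.01 []
side purple 0.01 [([377, 252], 275.1, 240.2, 129.5, 67.8, -35.5)]
side purple 0.025 [([377, 252], 288.0, 254.0, 127.0, 66.5, -35.5)]
```

```bash
cat >> h.py <<'E'
def plan(x,y,z,ang):
    """mm, deg (tool x along ang, mod 180), tool straight down; prints shift/turn in the tool frame"""
    s=monitor.observe(); p=np.array(s['tcp_pos'])*1000; A=R.from_rotvec(s['tool_rot']); X=A.as_matrix()[:,0]
    yaw0=np.degrees(np.arctan2(X[1],X[0])); az0=np.degrees(np.arctan2(p[1],p[0])); az=np.degrees(np.arctan2(y,x))
    a=min((ang+180*k for k in range(-3,4)),key=lambda a:abs(a-yaw0-(az-az0)))
    c,q=np.cos(np.radians(a)),np.sin(np.radians(a))
    B=R.from_matrix(np.array([[c,q,0],[q,-c,0],[0,0,-1]]))
    print('t',round(s['time'],2),'tcp',p.round(1),'yaw',yaw0.round(1),'w',round(s['grip_width']*1000,1),'q7',round(s['joint_pos'][6],2),
      '-> shift',A.inv().apply(np.array([x,y,z])-p).round(1),'turn',np.degrees((A.inv()*B).as_rotvec()).round(1),'dist',np.linalg.norm(np.array([x,y,z])-p).round())
E
python3 - <<'E'
from h import *
im=cv2.imread("pics/scene0.png"); h=cv2.cvtColor(im,cv2.COLOR_BGR2HSV); print(h[257,171],h[262,190],h[275,171],h[240,190])
h2=cv2.cvtColor(cv2.imread("pics/side0.png"),cv2.COLOR_BGR2HSV);print(h2[195,192],h2[220,192])
for n,hh,b in (("scene",h,(120,235,220,280)),("side",h2,(160,170,225,215))):
    for S in (150,165): print(rects(vision.camera_params(n),(hh[...,0]<11)&(hh[...,1]>S)&(hh[...,2]>110),.01,box=b))
print('bottle',ray(vision.camera_params('scene'),[[446,248]],0),'plane',ray(vision.camera_params('scene'),[[124,214],[160,178]],0))
plan(457,151,230,-77)
E
```

```text
[  9 145 139] [  8 148 140] [ 14 110 164] [ 14 110 160]
[ 12 165 173] [ 17 113 189]
[]
[]
[]
[]
bottle [[0.42994621 0.44607563]] plane [[ 0.48731082 -0.48725853]
 [ 0.28064186 -0.47033573]]
t 0.15 tcp [149.8 632.  208.1] yaw 166.7 w 85.3 q7 -0.05 -> shift [-409.8 -397.2  -21.3] turn [-0.1  0.1 63.7] dist 571.0
```

```bash
python3 -m inch '-30 -30 -2 0 0 5; -75 -73 -4 0 0 12; -410 -397 -21 0 0 63.7; -410 -397 -21 0 0 63.7; -410 -397 -21 0 0 63.7; -410 -397 -21 0 0 63.7; -410 -397 -21 0 0 63.7; -410 -397 -21 0 0 63.7; -410 -397 -21 0 0 63.7; -410 -397 -21 0 0 63.7; -410 -397 -21 0 0 63.7; -410 -397 -21 0 0 63.7; -410 -397 -21 0 0 63.7' -
python3 - <<'E'
from h import *
P=vision.camera_params("wrist"); im=vision.capture("wrist"); cv2.imwrite("pics/w1.png",im[:,:,::-1])
print('cam',-cv2.Rodrigues(P['rvec'])[0].T@P['tvec'])
m=masks(im)
print(rects(P,m['green'],.1,300),rects(P,m['white'],.075,300),rects(P,m['blue'],.05,300))
for n,b in (("scene",(120,235,220,280)),("side",(160,170,225,215))):
    i=vision.capture(n); h=cv2.cvtColor(i,cv2.COLOR_RGB2HSV)
    print(n,rects(vision.camera_params(n),(h[...,0]<(12 if n=='scene' else 14))&(h[...,1]>130)&(h[...,2]>100),.01,box=b))
plan(457,151.5,76,-77)
E
```

```text
time: 1.78
tcp_pos: [0.4565, 0.1532, 0.2297]
tool_rot: [-1.952, -2.46, 0.0]
ft_force: [-0.7, 0.6, 0.6]
grip_width: 0.0855
cam [0.43863266 0.23177171 0.39469148]
[([270, 183], 454.4, 150.9, 127.0, 43.5, -76.1), ([461, 114], 585.2, 238.9, 109.0, 45.4, 76.6)] [([207, 375], 440.8, -77.2, 69.5, 26.7, -74.2), ([231, 211], 433.2, 114.7, 48.9, 43.8, 57.2), ([312, 148], 475.7, 183.4, 50.3, 41.6, 59.7)] [([368, 298], 584.8, 35.8, 126.3, 52.7, 79.8), ([325, 179], 509.5, 154.5, 54.7, 27.0, 59.9), ([221, 170], 412.1, 139.5, 45.0, 34.9, -74.0)]
scene [([170, 257], 639.6, -261.0, 142.0, 60.8, -74.7)]
side [([190, 194], 645.7, -261.7, 145.8, 61.8, -74.6)]
t 1.93 tcp [456.8 152.6 229.8] yaw 103.1 w 85.4 q7 -0.13 -> shift [-1.200e+00 -1.000e-01  1.538e+02] turn [-0.  -0.   0.1] dist 154.0
```

View pics/w1.png

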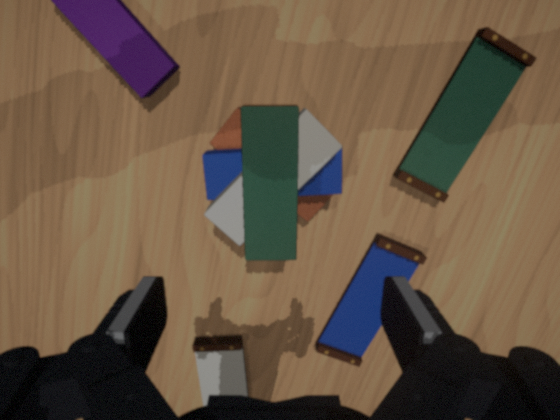

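The wrist view shows the strop in line with the jaws at (270,183), white underneath at -45°, blue crosswise, and the ends of the brown stone. All three views agree within 2–3 mm. I'll descend and grip.

```bash
python3 -m inch '-1 0 40 0 0 0; -1 0 90 0 0 0; -1 0 125 0 0 0; -1 0 142 0 0 0; -1 0 150 0 0 0; -1 0 153 0 0 0; -1 0 153 0 0 0' - && python3 -m inch '0 0 0 0 0 0; 0 0 0 0 0 0; 0 0 0 0 0 0; 0 0 0 0 0 0; 0 0 0 0 0 0' 30
python3 - <<'E'
from h import *
P=vision.camera_params("wrist"); im=vision.capture("wrist"); cv2.imwrite("pics/w2.png",im[:,:,::-1])
plan(456,152,76,-77)
E
```

```text
time: 2.8
tcp_pos: [0.458, 0.151, 0.0774]
tool_rot: [1.956, 2.458, 0.002]
ft_force: [-0.3, -0.3, -0.1]
grip_width: 0.0855
time: 3.42
tcp_pos: [0.4577, 0.1508, 0.0772]
tool_rot: [-1.956, -2.458, -0.001]
ft_force: [-1.4, -0.5, 3.8]
grip_width: 0.0301
t 3.48 tcp [457.7 150.8  77.2] yaw 103.0 w 29.7 q7 0.01 -> shift [ 1.5 -1.4  1.2] turn [ 0. -0. -0.] dist 2.0
```

View pics/w2.png

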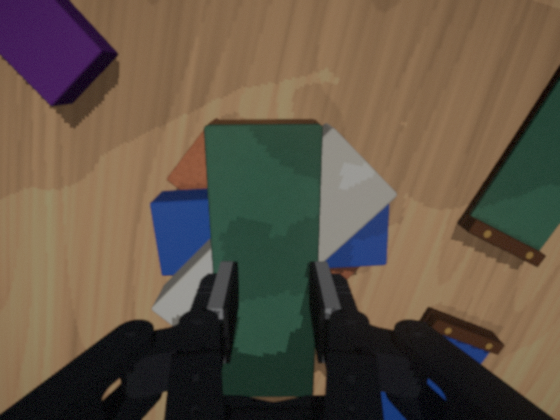

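The opening reads 30 mm, narrower than the 45 mm block, so the fingers may have closed above the strop. I'll project the expected fingertip points to check.

```bash
python3 - <<'E'
from h import *
P=vision.camera_params("wrist"); s=monitor.observe(); A=R.from_rotvec(s['tool_rot']); p=np.array(s['tcp_pos'])
K=np.array([[P['fx'],0,P['cx']],[0,P['fy'],P['cy']],[0,0,1]])
for z in (0,-.0187,-.035):
    w=[p+A.apply([0,y,z]) for y in (-.0225,-.015,0,.015,.0225)]
    print(z,w[2].round(3),cv2.projectPoints(np.array(w),P['rvec'],P['tvec'],K,np.array([P['k1'],0,0,0]))[0][:,0].round().tolist())
print(s['ft_force'],s['moment'],s['grip_width'])
im=cv2.imread('pics/w2.png'); cv2.imwrite('pics/w2c.png',cv2.resize(im[200:420,140:400],None,fx=3,fy=2.7))
i=vision.capture('side'); cv2.imwrite('pics/s2.png',cv2.resize(i[180:290,230:370,::-1],None,fx=5.5,fy=5.4))
E
```

```text
0 [0.458 0.151 0.077] [[226.0, 256.0], [242.0, 256.0], [273.0, 256.0], [304.0, 256.0], [320.0, 256.0]]
-0.0187 [0.458 0.151 0.096] [[221.0, 275.0], [239.0, 275.0], [273.0, 275.0], [307.0, 275.0], [325.0, 275.0]]
-0.035 [0.458 0.151 0.112] [[216.0, 295.0], [235.0, 295.0], [273.0, 295.0], [311.0, 295.0], [330.0, 295.0]]
[-1.0457958   0.22686589  4.36754708] [-0.08255796  0.31233329 -0.02564372] 0.0297446665908699
```

View pics/s2.png

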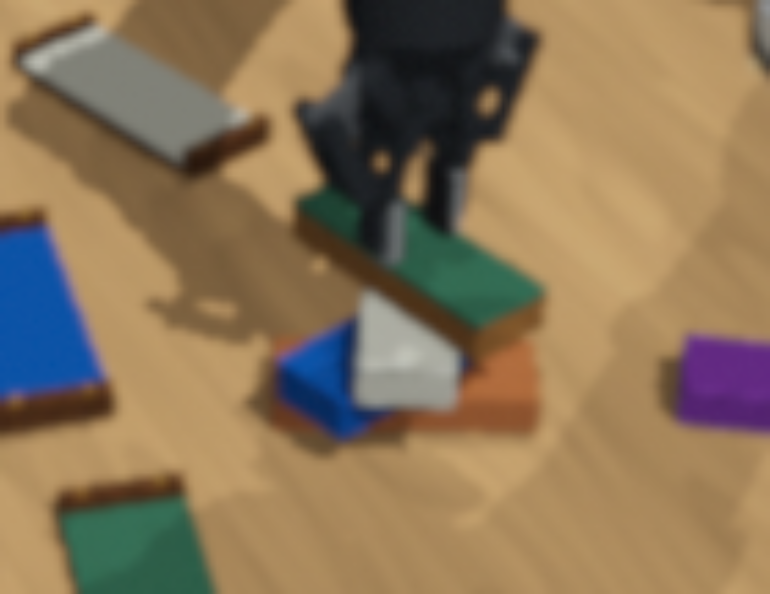

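Closed to 30 mm, the fingertips are resting on the strop's top. In the side crop the tips are at about (390,262) and (452,228), above the green face. I'll work out the true tip height from that.

```bash
python3 - <<'E'
from h import *
s=monitor.observe(); p=np.array(s['tcp_pos']); A=R.from_rotvec(s['tool_rot'])
print('tips xy',[(p+A.apply([0,y,0])).round(3)[:2] for y in(-.019,.019)], A.apply([0,0,1]).round(4))
P=vision.camera_params('side')
for z in (.077,.085,.09,.095,.1,.105): print(z,ray(P,[[301,228.5],[312.2,222]],z).round(3).tolist())
m=masks(vision.capture('wrist')); print(rects(vision.camera_params('wrist'),m['green'],.1,300))
E
```

```text
tips xy [array([0.439, 0.147]), array([0.476, 0.155])] [ 1.e-04  4.e-04 -1.e+00]
0.077 [[0.458, 0.134], [0.417, 0.122]]
0.085 [[0.464, 0.144], [0.423, 0.131]]
0.09 [[0.467, 0.15], [0.426, 0.137]]
0.095 [[0.47, 0.155], [0.43, 0.143]]
0.1 [[0.474, 0.161], [0.434, 0.149]]
0.105 [[0.477, 0.167], [0.438, 0.155]]
[([265, 255], 454.2, 150.5, 129.0, 43.7, -76.5), ([532, 169], 553.1, 222.3, 59.1, 36.5, 77.4)]
```

Both cameras put the 30 mm tips at z≈0.100, so they're about 23 mm behind the nominal TCP. The strop hasn't moved. I'll lift off, open and go about 17 mm lower than before, then check.

```bash
python3 -m inch '0 0 -10 0 0 0; 0 0 -30 0 0 0' - && python3 -m inch '0 0 0 0 0 0; 0 0 0 0 0 0; 0 0 0 0 0 0; 0 0 20 0 0 0; 0 0 35 0 0 0; 0 0 43 0 0 0; 0 0 47 0 0 0; 0 0 47 0 0 0' 85
python3 - <<'E'
from h import *
a=vision.capture('side'); b=vision.capture('wrist')
cv2.imwrite('pics/s3.png',np.hstack([cv2.resize(a[180:280,240:350,::-1],(400,364),interpolation=2),cv2.resize(b[200:420,140:400,::-1],(400,364))]))
print(monitor.observe()['ft_force'])
E
```

```text
time: 3.82
tcp_pos: [0.4569, 0.1503, 0.1068]
tool_rot: [-1.956, -2.458, 0.003]
ft_force: [0.4, 0.0, 0.4]
grip_width: 0.03
time: 4.82
tcp_pos: [0.4576, 0.1506, 0.0598]
tool_rot: [-1.957, -2.458, 0.0]
ft_force: [0.7, 0.2, -0.7]
grip_width: 0.0849
[-0.19213523  0.90249067  0.57069051]
```

View pics/s3.png

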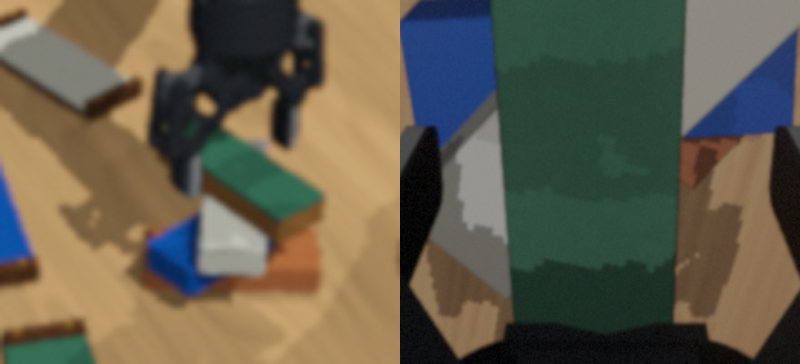

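The fingers now straddle the strop clear of the white stone, with the near tip at crop (185,190). I'll close.

```bash
python3 -c "
from h import *
for z in (.07,.08,.09,.1): print(z,ray(vision.camera_params('side'),[[291,232]],z).round(3))"; python3 -m inch '0 0 0 0 0 0; 0 0 0 0 0 0; 0 0 0 0 0 0; 0 0 0 0 0 0; 0 0 0 0 0 0; 0 0 0 0 0 0' 36
```

```text
0.07 [[0.484 0.128]]
0.08 [[0.491 0.14 ]]
0.09 [[0.497 0.152]]
0.1 [[0.504 0.163]]
time: 5.68
tcp_pos: [0.458, 0.1509, 0.0604]
tool_rot: [1.956, 2.458, 0.002]
ft_force: [-0.1, -0.0, 6.2]
grip_width: 0.0434
```

```bash
python3 -m inch '0 0 0 0 0 0; 0 0 0 0 0 0;0 0 0 0 0 0' -; python3 - <<'E'
from h import *
a=vision.capture('side'); b=vision.capture('wrist')
cv2.imwrite('pics/s4.png',np.hstack([cv2.resize(a[180:280,240:350,::-1],(400,364),interpolation=2),cv2.resize(b[200:420,140:400,::-1],(400,364))]))
print(rects(vision.camera_params('wrist'),masks(b)['green'],.1,300))
E
```

```text
time: 6.05
tcp_pos: [0.4581, 0.1509, 0.0604]
tool_rot: [1.956, 2.458, 0.002]
ft_force: [-0.0, -0.0, 6.4]
grip_width: 0.0436
[([274, 257], 456.5, 158.4, 114.5, 44.5, -77.3), ([537, 190], 534.9, 211.6, 56.2, 28.1, -63.6)]
```

View pics/s4.png

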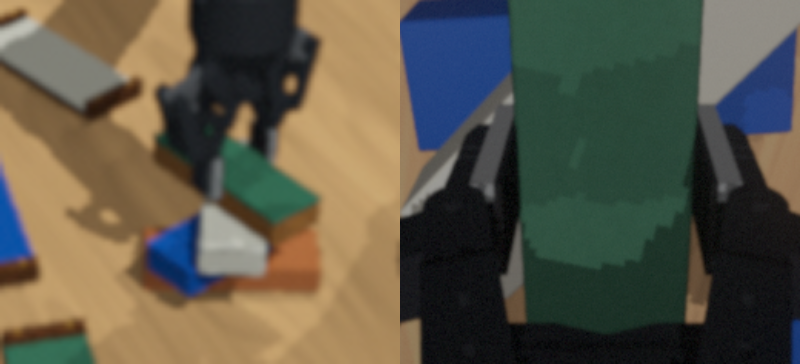

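The pads now hold the strop's sides at 43.6 mm. I'll lift gently.

```bash
python3 -m inch '0 0 -2 0 0 0; 0 0 -4 0 0 0; 0 0 -8 0 0 0; 0 0 -14 0 0 0; 0 0 -24 0 0 0; 0 0 -38 0 0 0;0 0 -50 0 0 0;0 0 -60 0 0 0; 0 0 -60 0 0 0' -; python3 - <<'E'
from h import *
a=vision.capture('scene'); b=vision.capture('side')
cv2.imwrite('pics/s5.png',np.hstack([cv2.resize(b[165:275,230:350,::-1],(400,366),interpolation=2),cv2.resize(a[170:270,280:400,::-1],(400,366),interpolation=2)]))
plan(632,237,100,77)
E
```

```text
time: 7.28
tcp_pos: [0.4582, 0.151, 0.1209]
tool_rot: [1.956, 2.458, 0.003]
ft_force: [-0.1, -0.1, -0.9]
grip_width: 0.0439
t 7.38 tcp [457.3 150.7 119.8] yaw 103.0 w 43.3 q7 -0.03 -> shift [ 44.9 189.6  19.8] turn [-0. -0. 26.] dist 196.0
```

View pics/s5.png

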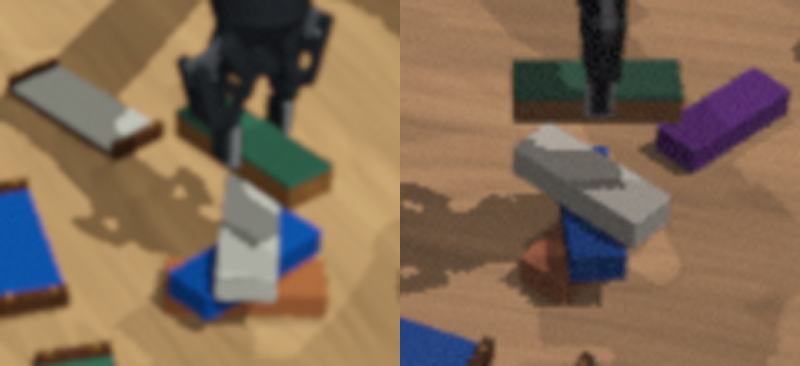

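The strop hangs level and centred, with the tips about 4 mm above its underside. The three stones below haven't moved. I'll carry it to the green pad.

```bash
python3 -m inch '2 9 1 0 0 1.5; 7 30 3 0 0 5; 13 56 6 0 0 8; 20 84 10 0 0 12; 27 112 14 0 0 16; 33 140 20 0 0 20; 39 164 30 0 0 23; 43 181 42 0 0 25; 45 189 52 0 0 25.7; 45 189.5 60 0 0 25.7; 45 189.5 60 0 0 25.7; 45 189.5 60 0 0 25.7' -; python3 - <<'E'
from h import *
plan(632,236.7,-3.5,77.3)
P=vision.camera_params('wrist');b=vision.capture('wrist'); cv2.imwrite('pics/w6.png',b[:,:,::-1])
print(rects(P,masks(b)['green'],.01,300),rects(P,masks(b)['green'],.1,300))
E
```

```text
time: 8.88
tcp_pos: [0.632, 0.2368, 0.0604]
tool_rot: [-2.454, -1.961, -0.001]
ft_force: [0.3, -0.3, -0.3]
grip_width: 0.0434
t 8.88 tcp [632.  236.8  60.4] yaw 77.2 w 43.4 q7 -0.34 -> shift [-0.1  0.  63.9] turn [ 0.  -0.  -0.1] dist 64.0
[([274, 259], 622.6, 193.2, 196.5, 75.9, 77.2), ([271, 106], 645.6, 302.1, 57.9, 16.3, -12.9)] [([274, 259], 634.1, 244.3, 114.4, 44.2, 77.2), ([271, 106], 647.5, 307.7, 33.7, 9.5, -12.9)]
```

View pics/w6.png

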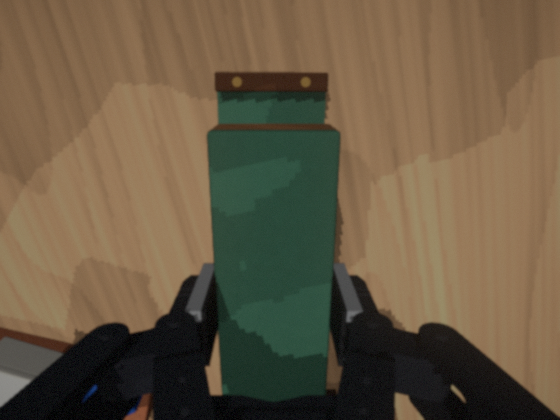

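The strop is well aligned across the holder. I'll check along it, using the strop's far edge at row 128 and the stop's inner edge at about row 92.

```bash
python3 - <<'E'
from h import *
P=vision.camera_params('wrist'); p=np.array(monitor.observe()['tcp_pos'])[:2]; d=np.array([np.cos(np.radians(77.2)),np.sin(np.radians(77.2))])
for uv,z in (([274,128],.1),([272,91],.018),([272,73],.018),([272,92],.01)): print(uv,((ray(P,[uv],z)[0]-p)@d*1000).round(1))
E
```

```text
[274, 128] 65.9
[272, 91] 75.6
[272, 73] 84.7
[272, 92] 74.9
```

```bash
python3 -m inch '1.5 0 15 0 0 0; 1.5 0 32 0 0 0; 1.5 0 46 0 0 0; 1.5 0 55 0 0 0; 1.5 0 60 0 0 0; 1.5 0 62 0 0 0; 1.5 0 63 0 0 0; 1.5 0 63.5 0 0 0; 1.5 0 63.5 0 0 0' -
```

```text
time: 10.05
tcp_pos: [0.6326, 0.2386, -0.0033]
tool_rot: [2.454, 1.961, 0.001]
ft_force: [-0.2, 0.3, -1.2]
grip_width: 0.0435
```

```bash
python3 -m inch '0 0 0.7 0 0 0; 0 0 0.7 0 0 0; 0 0 1.4 0 0 0; 0 0 1.4 0 0 0' -
```

```text
time: 10.55
tcp_pos: [0.6325, 0.2386, -0.0045]
tool_rot: [-2.454, -1.961, -0.0]
ft_force: [-2.1, 0.0, 2.9]
grip_width: 0.0437
```

Contact at TCP −4.4 mm, as predicted. I'll release and go back above the pile.

```bash
python3 -m inch '0 0 0 0 0 0; 0 0 0 0 0 0; 0 0 0 0 0 0; 0 0 -10 0 0 0; 0 0 -40 0 0 0; 0 0 -90 0 0 0; 0 0 -150 0 0 0;0 0 -210 0 0 0' 85 | tail -2; python3 -c "
from h import *
plan(455.5,151.5,215,58.5)"
```

```text
ft_force: [0.8, 0.3, -0.2]
grip_width: 0.0852
t 11.55 tcp [632.4 238.3 207.7] yaw 77.2 w 85.2 q7 -0.41 -> shift [-123.7 -153.4   -7.5] turn [ 0.  -0.  18.7] dist 197.0
```

```bash
python3 -m inch '-10 -13 -1 0 0 2; -45 -55 -3 0 0 9; -82 -100 -5 0 0 15; -112 -138 -7 0 0 18; -123.7 -153.4 -7.5 0 0 18.7; -123.7 -153.4 -7.5 0 0 18.7; -123.7 -153.4 -7.5 0 0 18.7' - | head -2; python3 - <<'E'
from h import *
P=vision.camera_params('wrist');b=vision.capture('wrist'); cv2.imwrite('pics/w7.png',b[:,:,::-1]); m=masks(b)
print(rects(P,m['white'],.075,300),rects(P,m['green'],.035,300),rects(P,m['blue'],.05,200))
for n in('scene','side'): print(n,rects(vision.camera_params(n),masks(vision.capture(n))['green'],.035,box=(200,240,430,330)))
plan(455.5,151.5,36,58.5)
E
```

```text
time: 12.42
tcp_pos: [0.4566, 0.1523, 0.2131]
[([377, 368], 447.9, -66.2, 48.6, 25.2, -73.8), ([275, 182], 454.8, 149.1, 128.9, 43.6, 57.9)] [([395, 32], 615.4, 202.9, 59.9, 59.2, 76.7)] [([236, 207], 406.7, 148.3, 61.9, 30.1, 58.7), ([461, 202], 590.7, 35.8, 126.9, 52.6, 79.8), ([315, 142], 509.5, 156.4, 59.3, 30.2, 62.2)]
scene [([361, 280], 634.3, 237.0, 126.4, 40.8, 77.1)]
side [([257, 288], 634.2, 242.0, 127.0, 45.5, 77.5)]
t 12.57 tcp [456.5 151.9 212.6] yaw 58.6 w 85.1 q7 -0.86 -> shift [ -0.8  -0.8 176.6] turn [0.1 0.  0.1] dist 177.0
```

View pics/w7.png

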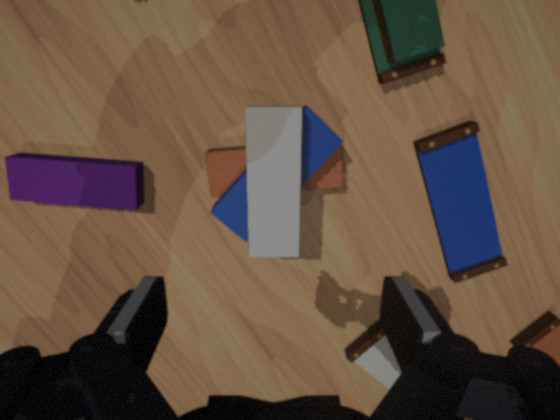

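Pile view: white lies along the tool at (275,182), the blue and brown stones are undisturbed, and the strop is in its holder. Gripping white at TCP z≈36.

```bash
python3 -m inch '-1.7 -0.1 25 0 0 0; -1.7 -0.1 70 0 0 0; -1.7 -0.1 120 0 0 0; -1.7 -0.1 150 0 0 0; -1.7 -0.1 166 0 0 0; -1.7 -0.1 174 0 0 0; -1.7 -0.1 176.5 0 0 0; -1.7 -0.1 176.5 0 0 0' - && python3 -m inch '0 0 0 0 0 0; 0 0 0 0 0 0; 0 0 0 0 0 0; 0 0 0 0 0 0; 0 0 0 0 0 0; 0 0 0 0 0 0' 36 && python3 -m inch '0 0 -2 0 0 0; 0 0 -4 0 0 0; 0 0 -8 0 0 0; 0 0 -14 0 0 0; 0 0 -24 0 0 0; 0 0 -38 0 0 0;0 0 -55 0 0 0;0 0 -65 0 0 0; 0 0 -70 0 0 0; 0 0 -70 0 0 0' -;  python3 -c "
from h import *
plan(461.7,-160.3,66,-73.5)"
```

```text
time: 13.58
tcp_pos: [0.4553, 0.1506, 0.0367]
tool_rot: [-2.74, -1.537, -0.003]
ft_force: [-0.3, -0.1, -0.0]
grip_width: 0.0849
time: 14.32
tcp_pos: [0.4553, 0.1505, 0.0368]
tool_rot: [-2.74, -1.537, -0.002]
ft_force: [-0.6, -0.7, 4.6]
grip_width: 0.0435
time: 15.58
tcp_pos: [0.4546, 0.1504, 0.1062]
tool_rot: [-2.74, -1.537, -0.001]
ft_force: [-0.0, 0.4, -3.8]
grip_width: 0.0434
t 15.57 tcp [454.6 150.4 106.2] yaw 58.6 w 43.4 q7 -0.72 -> shift [-261.5  168.    40.1] turn [  0.   -0.  -47.9] dist 313.0
```

```bash
python3 -m inch '-8 5 0 0 0 -1.5; -25 16 1 0 0 -5; -50 32 2 0 0 -9; -82 53 3 0 0 -15; -115 74 5 0 0 -21; -148 95 7 0 0 -27; -180 116 10 0 0 -33; -208 134 14 0 0 -38; -232 149 20 0 0 -42.5; -249 160 27 0 0 -46; -258 166 34 0 0 -47.5; -261.5 168 40 0 0 -47.9; -261.5 168 40 0 0 -47.9; -261.5 168 40 0 0 -47.9' -; python3 - <<'E'
from h import *
plan(461.7,-160.3,-2,-73.5)
P=vision.camera_params('wrist');b=vision.capture('wrist'); cv2.imwrite('pics/w8.png',b[:,:,::-1])
m=masks(b); print(rects(P,m['white'],.104,300)); m=m['white'][:,274]; print(np.flatnonzero(np.diff(m.astype(int))))
E
```

```text
time: 17.32
tcp_pos: [0.4617, -0.1598, 0.0659]
tool_rot: [-1.879, -2.517, -0.0]
ft_force: [-0.3, -0.3, -3.3]
grip_width: 0.0438
t 17.32 tcp [ 461.7 -159.8   65.9] yaw 106.5 w 43.8 q7 0.82 -> shift [-0.5 -0.1 67.9] turn [ 0. -0.  0.] dist 68.0
[]
[227 228]
```

View pics/w8.png

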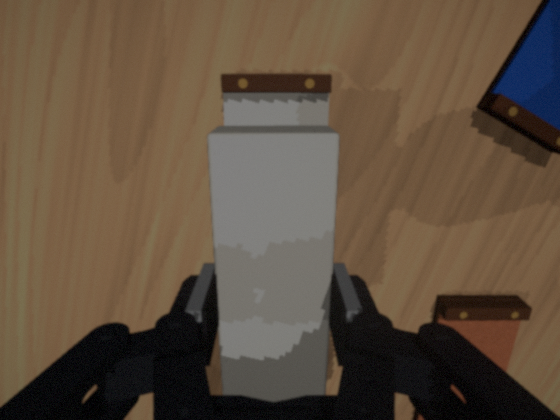

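The white stone is over its pad. I read its far top edge at row ~129, and the stop at rows 74 (outer) and 93 (inner).

```bash
cat >> h.py <<'E'
def along(zt,re,ro,ri,cb=274,cs=275):
    """edge row of the held block (top height zt) and stop rows -> centre offsets along tool x, mm"""
    P=vision.camera_params('wrist'); s=monitor.observe(); A=R.from_rotvec(s['tool_rot']).as_matrix()
    for n,uv,z,L in (('block',[cb,re],zt,65),('stop outer',[cs,ro],.018,82),('stop inner',[cs,ri],.018,72)):
        v=np.append(ray(P,[uv],z)[0],z)-s['tcp_pos']; print(n,'x off',(v@A[:,0]*1000-L).round(1),'y off',(v@A[:,1]*1000).round(1))
E
python3 -c "
from h import *
along(.104,129,74,93,274,276)"
```

```text
block x off 0.2 y off 0.5
stop outer x off 2.1 y off 1.6
stop inner x off 2.2 y off 1.6
```

```bash
python3 -m inch '1 0.5 15 0 0 0; 1 0.5 33 0 0 0; 1 0.5 48 0 0 0; 1 0.5 58 0 0 0; 1 0.5 64 0 0 0; 1 0.5 66.5 0 0 0; 1 0.5 67.5 0 0 0; 1 0.5 68 0 0 0;1 0.5 68 0 0 0' -; python3 -m inch '0 0 0.6 0 0 0; 0 0 0.6 0 0 0; 0 0 1.2 0 0 0; 0 0 1.2 0 0 0' -
```

```text
time: 18.5
tcp_pos: [0.462, -0.1594, -0.0018]
tool_rot: [1.88, 2.516, 0.001]
ft_force: [0.0, -0.8, -3.3]
grip_width: 0.0432
time: 19.0
tcp_pos: [0.4619, -0.1594, -0.0031]
tool_rot: [1.88, 2.517, 0.0]
ft_force: [-0.5, -0.5, -2.0]
grip_width: 0.0436
```

Slight contact. I'll go 0.6 mm more, release and lift.

```bash
python3 -m inch '0 0 0.6 0 0 0; 0 0 0.6 0 0 0' -;  python3 -m inch '0 0 0 0 0 0; 0 0 0 0 0 0; 0 0 0 0 0 0; 0 0 -10 0 0 0; 0 0 -40 0 0 0; 0 0 -90 0 0 0; 0 0 -150 0 0 0;0 0 -190 0 0 0' 85 | tail -2; python3 -c "
from h import *
plan(455.5,150.5,190,14)"
```

```text
time: 19.25
tcp_pos: [0.4619, -0.1593, -0.0032]
tool_rot: [-1.88, -2.516, -0.001]
ft_force: [-2.3, 1.1, 5.4]
grip_width: 0.0434
ft_force: [0.4, 0.2, -0.1]
grip_width: 0.0849
t 20.25 tcp [ 462.5 -160.   189.4] yaw 106.4 w 84.9 q7 0.67 -> shift [299.9  81.1  -0.7] turn [  0.1   0.2 -87.6] dist 311.0
```

```bash
python3 -m inch '10 3 0 0 0 -4; 40 11 0 0 0 -13; 80 22 0 0 0 -23; 125 34 0 0 0 -33; 170 46 0 0 0 -43; 210 57 0 0 0 -53; 245 66 0 0 0 -63; 275 74 0 0 0 -73; 293 79 0 0 0 -82; 300 81 -0.7 0 0 -87.5; 300 81 -0.7 0 0 -87.5; 300 81 -0.7 0 0 -87.5' - | head -2; python3 - <<'E'
from h import *
P=vision.camera_params('wrist');b=vision.capture('wrist'); cv2.imwrite('pics/w9.png',b[:,:,::-1]); m=masks(b)
print(rects(P,m['blue'],.05,300))
for n in('scene','side'): print(n,rects(vision.camera_params(n),masks(vision.capture(n))['white'],.035,box=(195,170,290,240)))
plan(455.5,150.5,11.5,14)
E
```

```text
time: 21.75
tcp_pos: [0.4545, 0.1505, 0.1872]
[([114, 272], 575.4, 27.6, 126.9, 52.4, 79.7), ([272, 178], 455.6, 149.6, 127.9, 43.1, 15.9)]
scene [([246, 213], 441.2, -112.1, 74.9, 36.2, 67.5)]
side [([267, 196], 440.6, -113.5, 92.1, 33.6, -89.3)]
t 21.9 tcp [454.4 150.6 187. ] yaw -166.1 w 85.2 q7 1.45 -> shift [ -1.   -0.4 175.5] turn [ 0.   0.  -0.1] dist 176.0
```

View pics/w9.png

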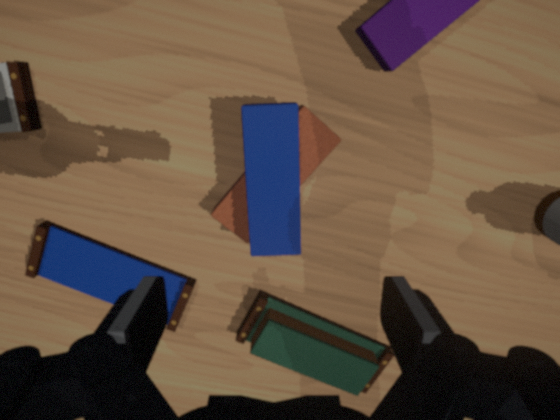

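Blue lies at (272,178), about 2° off the tool, on the undisturbed brown stone. Gripping it now.

```bash
python3 -m inch '-0.9 -0.8 25 0 0 -2; -0.9 -0.8 70 0 0 -2; -0.9 -0.8 120 0 0 -2; -0.9 -0.8 150 0 0 -2; -0.9 -0.8 165 0 0 -2; -0.9 -0.8 173 0 0 -2; -0.9 -0.8 175 0 0 -2; -0.9 -0.8 175 0 0 -2' - && python3 -m inch '0 0 0 0 0 0; 0 0 0 0 0 0; 0 0 0 0 0 0; 0 0 0 0 0 0; 0 0 0 0 0 0; 0 0 0 0 0 0' 36 && python3 -m inch '0 0 -2 0 0 0; 0 0 -4 0 0 0; 0 0 -8 0 0 0; 0 0 -14 0 0 0; 0 0 -24 0 0 0; 0 0 -38 0 0 0;0 0 -55 0 0 0;0 0 -68 0 0 0; 0 0 -75 0 0 0; 0 0 -75 0 0 0' -;  python3 -c "
from h import *
plan(604.5,9.5,66,80)"
```

```text
time: 22.9
tcp_pos: [0.4563, 0.1511, 0.0127]
tool_rot: [-0.436, 3.109, 0.001]
ft_force: [-0.1, 0.7, 0.2]
grip_width: 0.085
time: 23.65
tcp_pos: [0.4561, 0.1508, 0.0127]
tool_rot: [-0.436, 3.11, 0.001]
ft_force: [-1.4, -0.0, 5.8]
grip_width: 0.0433
time: 24.9
tcp_pos: [0.4557, 0.1509, 0.0874]
tool_rot: [-0.436, 3.11, 0.001]
ft_force: [0.0, -0.3, -3.6]
grip_width: 0.0435
t 24.9 tcp [455.7 150.9  87.4] yaw -164.0 w 43.5 q7 1.56 -> shift [-104.1 -176.9   21.5] turn [ -0.    0.1 -64. ] dist 206.0
```

The −64° turn would push joint 7 close to its limit, so I'll turn +116° instead. The stone is alike either way round.

```bash
python3 -m inch '-2 -4 0 0 0 4; -8 -13 0 0 0 12; -16 -27 0 0 0 21; -25 -43 1 0 0 31; -35 -60 2 0 0 41; -46 -78 3 0 0 51; -57 -97 4 0 0 61; -67 -115 5 0 0 71; -77 -131 6 0 0 81; -86 -146 8 0 0 91; -94 -159 11 0 0 100; -100 -170 15 0 0 108; -103 -175 19 0 0 114; -104 -177 21.5 0 0 116; -104 -177 21.5 0 0 116;-104 -177 21.5 0 0 116' -; python3 - <<'E'
from h import *
plan(604.5,9.5,-2,80)
P=vision.camera_params('wrist');b=vision.capture('wrist'); cv2.imwrite('pics/w10.png',b[:,:,::-1])
g=b[:,274].astype(int); print([(r,g[r].tolist()) for r in range(66,136,3)])
E
```

```text
time: 26.9
tcp_pos: [0.6039, 0.0096, 0.0653]
tool_rot: [-2.405, -2.02, -0.0]
ft_force: [1.4, -0.9, -3.5]
grip_width: 0.0433
t 26.9 tcp [603.9   9.6  65.3] yaw 80.0 w 43.3 q7 0.17 -> shift [-0.   0.7 67.3] turn [-0. -0.  0.] dist 67.0
[(66, [132, 103, 76]), (69, [120, 94, 67]), (72, [73, 47, 34]), (75, [69, 41, 27]), (78, [68, 41, 28]), (81, [71, 46, 35]), (84, [70, 46, 34]), (87, [65, 40, 33]), (90, [31, 40, 75]), (93, [28, 47, 89]), (96, [27, 42, 87]), (99, [34, 58, 108]), (102, [35, 69, 131]), (105, [35, 68, 131]), (108, [35, 68, 130]), (111, [36, 69, 131]), (114, [32, 65, 126]), (117, [30, 65, 127]), (120, [32, 65, 128]), (123, [31, 58, 113]), (126, [15, 38, 81]), (129, [22, 38, 83]), (132, [28, 59, 120]), (135, [33, 66, 132])]
```

View pics/w10.png

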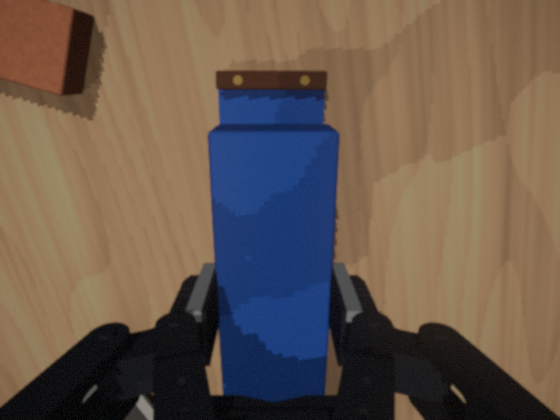

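Blue is centred across its pad: block columns 210–338, stop columns 217–327, edge at row ~130, stop at rows 71 and 89.

```bash
python3 -c "
from h import *
along(.1026,130,71,89,274,272)"
```

```text
block x off -0.0 y off 0.5
stop outer x off 3.8 y off -0.5
stop inner x off 4.5 y off -0.5
```

```bash
python3 -m inch '2.5 0 15 0 0 0; 2.5 0 33 0 0 0; 2.5 0 48 0 0 0; 2.5 0 58 0 0 0; 2.5 0 63 0 0 0; 2.5 0 65.5 0 0 0; 2.5 0 66.5 0 0 0; 2.5 0 66.5 0 0 0' -; python3 -m inch '0 0 0.6 0 0 0; 0 0 0.6 0 0 0; 0 0 1.2 0 0 0; 0 0 1.2 0 0 0' -
```

```text
time: 27.95
tcp_pos: [0.6049, 0.0117, -0.0007]
tool_rot: [2.407, 2.019, 0.001]
ft_force: [0.2, -0.2, -3.4]
grip_width: 0.0436
time: 28.45
tcp_pos: [0.6047, 0.0117, -0.0022]
tool_rot: [2.407, 2.019, 0.0]
ft_force: [-1.0, 0.7, -2.8]
grip_width: 0.0433
```

```bash
python3 -m inch '0 0 0.7 0 0 0; 0 0 0.7 0 0 0' - | sed -n '2p;4p';  python3 -m inch '0 0 0 0 0 0; 0 0 0 0 0 0; 0 0 0 0 0 0; 0 0 -10 0 0 0; 0 0 -40 0 0 0; 0 0 -90 0 0 0; 0 0 -140 0 0 0;0 0 -165 0 0 0' 85 | tail -2; python3 -c "
from h import *
plan(455.5,150.5,162,-31)"
```

```text
tcp_pos: [0.6047, 0.0117, -0.0023]
ft_force: [-2.4, 1.0, 5.5]
ft_force: [1.3, 0.7, -0.9]
grip_width: 0.0849
t 29.7 tcp [606.1  11.  165.8] yaw 79.9 w 84.9 q7 0.09 -> shift [ 111.  -172.7    3.1] turn [  0.3   0.1 -69.1] dist 205.0
```

```bash
python3 -m inch '8 -12 0 0 0 -5; 26 -40 0 0 0 -15; 48 -74 1 0 0 -25; 70 -108 1 0 0 -35; 88 -137 2 0 0 -45; 102 -159 2 0 0 -55; 109 -170 3 0 0 -64; 111 -172.7 3 0 0 -69; 111 -172.7 3 0 0 -69; 111 -172.7 3 0 0 -69' - | head -2; python3 - <<'E'
from h import *
P=vision.camera_params('wrist');b=vision.capture('wrist'); h=cv2.cvtColor(b,cv2.COLOR_RGB2HSV)
print(h[180,274],h[60,274])
for S in (130,140,150,160): print(S,rects(P,((h[...,0]<12)&(h[...,1]>S)&(h[...,2]>70)),.025,800,box=(180,60,370,300)))
for n in('scene','side'): print(n,rects(vision.camera_params(n),masks(vision.capture(n))['blue'],.035,box=(210,210,310,285)))
plan(455.5,150.5,-12.3,-31)
E
```

```text
time: 30.95
tcp_pos: [0.4542, 0.1506, 0.1594]
[ 10 148 122] [ 15 114 114]
130 [([275, 179], 456.5, 151.4, 130.0, 44.8, -26.8)]
140 [([275, 179], 456.3, 151.5, 129.1, 44.3, -26.8)]
150 [([277, 179], 455.2, 152.0, 91.4, 42.9, -26.3)]
160 []
scene [([277, 261], 618.9, 15.9, 145.1, 69.3, 76.9)]
side [([233, 236], 612.0, 27.6, 151.7, 53.2, 79.2)]
t 31.1 tcp [454.1 150.7 159.1] yaw 148.9 w 84.9 q7 0.74 -> shift [ -1.2   0.5 171.4] turn [ 0.   0.  -0.1] dist 171.0
```

```bash
python3 -m inch '-1.5 1.2 25 0 0 -4.2; -1.5 1.2 70 0 0 -4.2; -1.5 1.2 120 0 0 -4.2; -1.5 1.2 147 0 0 -4.2; -1.5 1.2 162 0 0 -4.2; -1.5 1.2 169 0 0 -4.2; -1.5 1.2 171 0 0 -4.2; -1.5 1.2 171 0 0 -4.2' - && python3 -m inch '0 0 0 0 0 0; 0 0 0 0 0 0; 0 0 0 0 0 0; 0 0 0 0 0 0; 0 0 0 0 0 0; 0 0 0 0 0 0' 36 && python3 -m inch '0 0 -2 0 0 0; 0 0 -4 0 0 0; 0 0 -8 0 0 0; 0 0 -14 0 0 0; 0 0 -24 0 0 0; 0 0 -38 0 0 0;0 0 -55 0 0 0;0 0 -75 0 0 0; 0 0 -90 0 0 0; 0 0 -100 0 0 0; 0 0 -100 0 0 0' -;  python3 -c "
from h import *
plan(642.5,-261.3,66,-74.7)"
```

```text
time: 32.1
tcp_pos: [0.4565, 0.1516, -0.0113]
tool_rot: [0.729, 3.055, 0.002]
ft_force: [0.1, 0.8, 0.1]
grip_width: 0.0855
time: 32.85
tcp_pos: [0.4562, 0.1517, -0.0113]
tool_rot: [0.729, 3.055, 0.002]
ft_force: [-1.6, 0.6, 5.8]
grip_width: 0.0435
time: 34.22
tcp_pos: [0.4562, 0.1516, 0.0887]
tool_rot: [0.728, 3.055, 0.002]
ft_force: [0.8, -0.2, -3.0]
grip_width: 0.0435
t 34.23 tcp [456.2 151.6  88.7] yaw 153.2 w 43.5 q7 0.91 -> shift [-352.6 -284.4   22.5] turn [ 0.1 -0.  47.9] dist 454.0
```

```bash
python3 -m inch '-6 -5 0 0 0 1; -22 -18 0 0 0 3; -46 -37 0 0 0 6; -76 -61 0 0 0 10; -108 -87 0 0 0 14; -141 -114 0 0 0 19; -174 -140 0 0 0 24; -207 -167 0 0 0 28; -240 -194 0 0 0 33; -272 -219 2 0 0 37; -300 -242 5 0 0 41; -323 -261 10 0 0 44; -340 -274 15 0 0 46; -349 -282 20 0 0 47.5; -352.6 -284.4 22.5 0 0 47.9; -352.6 -284.4 22.5 0 0 47.9; -352.6 -284.4 22.5 0 0 47.9' -; python3 - <<'E'
from h import *
plan(642.5,-261.3,-2,-74.7)
P=vision.camera_params('wrist');b=vision.capture('wrist'); cv2.imwrite('pics/w11.png',b[:,:,::-1])
E
```

```text
time: 36.35
tcp_pos: [0.6421, -0.2606, 0.0656]
tool_rot: [-1.905, -2.498, -0.001]
ft_force: [-0.4, 0.0, -2.9]
grip_width: 0.0433
t 36.35 tcp [ 642.1 -260.6   65.6] yaw 105.3 w 43.3 q7 1.01 -> shift [-0.9  0.1 67.6] turn [ 0.  -0.1  0. ] dist 68.0
```

View pics/w11.png

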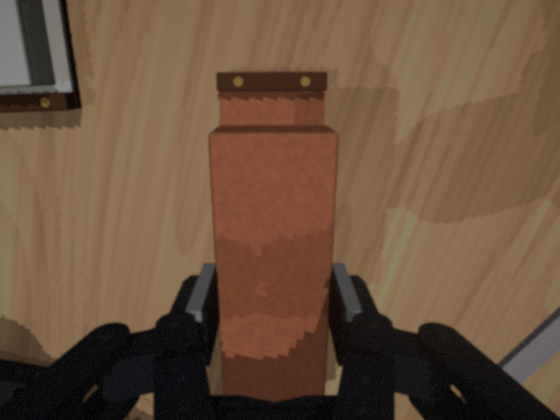

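Brown is aligned over its pad: edge at row ~131, stop at rows 72–91, about 3 mm long by the wrist camera as on the others. I'll shift +1.8 mm and lower.

```bash
python3 -m inch '1.8 0 15 0 0 0; 1.8 0 33 0 0 0; 1.8 0 48 0 0 0; 1.8 0 58 0 0 0; 1.8 0 63 0 0 0; 1.8 0 65 0 0 0; 1.8 0 66 0 0 0; 1.8 0 66 0 0 0' -; python3 -m inch '0 0 0.6 0 0 0; 0 0 0.6 0 0 0; 0 0 1.5 0 0 0; 0 0 1.5 0 0 0' -
```

```text
time: 37.4
tcp_pos: [0.6418, -0.2601, -0.0001]
tool_rot: [1.906, 2.496, 0.001]
ft_force: [-0.0, -0.4, -3.0]
grip_width: 0.0432
time: 37.9
tcp_pos: [0.6416, -0.2599, -0.0011]
tool_rot: [-1.907, -2.497, -0.001]
ft_force: [-2.5, 2.1, 3.8]
grip_width: 0.0432
```

Contact. I'll release, lift and move back over the middle to inspect all four.

```bash
python3 -m inch '0 0 0 0 0 0; 0 0 0 0 0 0; 0 0 0 0 0 0; 0 0 -10 0 0 0; 0 0 -40 0 0 0; 0 0 -90 0 0 0; 0 0 -145 0 0 0;0 0 -200 0 0 0; 0 0 -250 0 0 0; 0 0 -250 0 0 0' 85 | tail -2; python3 - <<'E'
from h import *
P=vision.camera_params('wrist');b=vision.capture('wrist'); h=cv2.cvtColor(b,cv2.COLOR_RGB2HSV); cv2.imwrite('pics/w12.png',b[:,:,::-1])
print('brown',rects(P,((h[...,0]<12)&(h[...,1]>130)&(h[...,2]>60)),.035,800,box=(180,60,370,300)), 'holder -> 642.5,-261.3,-74.7')
print('white',rects(P,masks(b)['white'],.035,300))
plan(560,20,330,80)
E
python3 - <<'E'
from h import *
a=vision.capture('scene');b=vision.capture('side')
cv2.imwrite('pics/f1.png',np.vstack([cv2.resize(a[190:310,130:410,::-1],(700,300),interpolation=2),cv2.resize(b[160:335,160:310,::-1],(343,300),interpolation=2).__class__(0) if False else cv2.copyMakeBorder(cv2.resize(b[165:330,160:310,::-1],(273,300),interpolation=2),0,0,0,427,0)]))
E
```

```text
ft_force: [-0.8, -1.1, -1.3]
grip_width: 0.0853
brown [([271, 149], 639.7, -255.2, 144.1, 56.2, -74.7)] holder -> 642.5,-261.3,-74.7
white []
t 39.2 tcp [ 642.3 -261.1  251. ] yaw 105.2 w 84.9 q7 0.92 -> shift [292.6  -5.1 -79.9] turn [ 0.3  0.1 25.2] dist 303.0
```

View pics/f1.png

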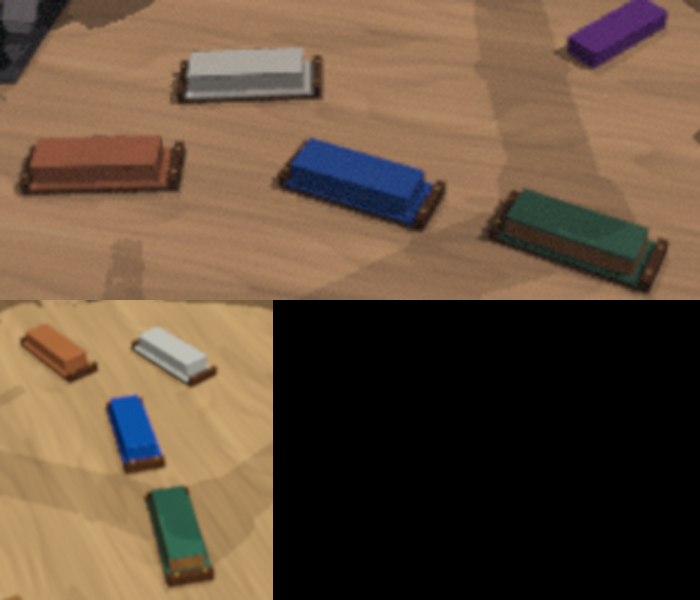

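The final view shows each block flat on its own pad between the stops. I'll check the top-face centres numerically, with a brightness split isolating the lit tops.

```bash
python3 - <<'E'
from h import *
H=dict(white=(461.7,-160.3,-73.5),blue=(604.5,9.5,80),brown=(642.5,-261.3,-74.7),green=(632.2,236.7,77.3))
B=dict(scene=dict(white=(195,200,262,235),brown=(132,235,205,272),blue=(235,240,315,285),green=(320,255,405,310)),
       side=dict(white=(230,178,280,215),brown=(168,175,216,212),blue=(215,215,252,262),green=(235,262,282,322)))
for n in B:
    im=vision.capture(n); P=vision.camera_params(n); V=im.max(2).astype(int); m=masks(im); h=cv2.cvtColor(im,cv2.COLOR_RGB2HSV)
    m['brown']=(h[...,0]<14)&(h[...,1]>125)
    for k,b in B[n].items():
        sub=V[b[1]:b[3],b[0]:b[2]][m[k][b[1]:b[3],b[0]:b[2]]]
        for q in (30,45,55):
            t=np.percentile(sub,q)
            for r in rects(P,m[k]&(V>t),.035,150,b):
                d=np.array(r[1:3])-H[k][:2]; a=np.radians(H[k][2]); 
                print(n,k,q,'size',r[3:5],'ang',r[5],'vs',H[k][2],'along',round(d@[np.cos(a),np.sin(a)],1),'across',round(d@[-np.sin(a),np.cos(a)],1))
E
```

```text
scene white 30 size (126.0, 40.4) ang -73.5 vs -73.5 along 1.5 across -3.3
scene white 45 size (121.3, 38.9) ang -73.9 vs -73.5 along 1.5 across -3.7
scene brown 30 size (148.6, 79.4) ang -74.5 vs -74.7 along -7.7 across 15.2
scene brown 45 size (131.9, 45.7) ang -74.1 vs -74.7 along -0.1 across -1.5
scene brown 55 size (129.3, 43.1) ang -76.8 vs -74.7 along 0.8 across -3.3
scene blue 30 size (125.8, 38.4) ang 80.1 vs 80 along 0.6 across 0.5
scene blue 45 size (124.5, 36.8) ang 79.7 vs 80 along 0.4 across 1.1
scene blue 55 size (122.8, 36.4) ang 79.7 vs 80 along -0.5 across 0.9
scene green 30 size (126.0, 39.6) ang 77.2 vs 77.3 along 1.0 across -1.5
scene green 45 size (118.9, 39.6) ang 77.2 vs 77.3 along 4.5 across -1.4
scene green 55 size (80.4, 38.9) ang 78.2 vs 77.3 along 23.6 across -1.5
side white 30 size (138.6, 49.9) ang -72.0 vs -73.5 along -1.9 across 0.7
side white 45 size (129.2, 42.9) ang -74.0 vs -73.5 along 2.1 across -1.4
side white 55 size (124.9, 39.2) ang -74.0 vs -73.5 along 4.3 across -2.5
side brown 30 size (161.6, 67.5) ang -74.0 vs -74.7 along -20.3 across 14.9
side brown 45 size (157.0, 43.3) ang -74.6 vs -74.7 along -17.8 across 2.5
side brown 55 size (129.9, 41.9) ang -74.3 vs -74.7 along -4.3 across 2.0
side blue 30 size (148.7, 43.4) ang 80.0 vs 80 along 17.6 across -0.0
side green 30 size (96.2, 44.4) ang 77.3 vs 77.3 along 19.9 across 0.1
side green 45 size (96.2, 44.4) ang 77.3 vs 77.3 along 19.9 across 0.1
side green 55 size (82.2, 44.0) ang 77.8 vs 77.3 along 27.1 across -0.0
```

Every fit of the right size (about 126 × 41 mm) is within 5 mm and 2° of its holder. The arm is clear, so I'm handing in.

```bash
python3 -c "
from workcell import monitor,sign_off
s=monitor.observe(); print(s['time'],s['ft_force'],s['tcp_pos']); print(sign_off())"
```

```text
39.4 [0.23943443 0.25160503 0.26380349] [ 0.64080253 -0.25924599  0.2462295 ]
the job is handed in; nothing more can be done
None
```

All four blocks are in the holders of their colour, and I handed the job in at 39.4 s with the gripper open and well clear. I took the pile apart top down (strop, white, blue, brown), lowering each block until the wrist force showed contact with the pad before letting go.

- **First grasp:** my first attempt at the strop closed on its top face. The fingertips sit higher than the nominal TCP when the gripper is open. It pressed with about 4 N and didn't move the strop. I lifted off, went about 17 mm lower, and used that corrected depth for every block.
- **Last checks, scene camera:** fits of the right size put all four tops within about 2 mm along and 4 mm across of their holders, and within about 2° of their direction. Each block looked level between its stops.
- **Checks that disagreed:** several brightness-based fits, mostly from the side camera, were off by 15–27 mm. Their sizes were wrong, because they merged pad and side faces with the top or caught only part of the top, so I discarded them. Among the right-sized ones, the side camera gave up to about 4 mm along for white and brown. It gave no usable check along the length for blue and strop at the end. An earlier side fit put the strop about 5 mm along.
- **Plane and bottle:** I kept well away from both, but did not measure their positions again at the end.

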